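Pin the tackle turntable to its base

ROBOT

A 6-joint arm with a two-finger parallel gripper is mounted at the origin on the work surface. World frame = base frame: x ahead of the robot, y to its left, z up, the work surface at z = 0. Lengths are in m, angles in rad, forces in N, time in s.
With the tool pointing down it reaches from about 0.4 to 0.925 m from the base axis. Payload 12.5 kg.
Tool frame: the origin (TCP) lies at the very end of the fingers, on their centre line; the grasp point (between the pads) lies 19 mm behind it; z points along the fingers, x is the direction in which the jaws open and shut, and the axes are right-handed (so a half turn about z gives the same grasp; the last joint's range is limited). The gripper opens to 95 mm and grips with 3 to 60 N. Pads are 20 mm wide; open, the fingers measure 119 mm over their backs; the gripper's body (75 mm by 180 mm) begins 59 mm behind the grasp point.
Start: joints at [1.068, 0.491, 1.559, -0, 1.092, -0.106], TCP at [0.242, 0.576, 0.215] pointing down, gripper open.
Joint ranges: [-3.1, 3.1], [-0.84, 2.19], [0.05, 2.79], [-1.13, 4.28], [0.06, 2.93], [-2.69, 2.69]. Speed limits (rad/s): [2.22, 2.22, 2.79, 3.14, 3.14, 3.14].

INTERFACE

Orientations are given as a 3x3 rotation matrix whose columns are the frame's x, y, z axes.
In Python, from rig import readout, read_camera, camera_params, arm, nets gives the robot as it stands.
- The arm moves only by the tool move_arm, never from a script. Its argument "motion" is a list of rows, each an object with "delta_rot": the turn, a rotation vector about the tool's x, y, z in rad, a list of three; "translation": the shift along the tool's x, y, z in mm, a list of three; "grip": the opening, from 0 (shut) to 1 (fully open). A call has 1 to 20 rows; each row is the pose to reach, as a shift and turn from the pose commanded when the call began, along the tool's axes at that moment; what a row does not reach only later rows make up. A row lasts 1/8 s, in which the tool goes at most 62.5 mm and 10.7 degrees, less where a joint would pass 70% of its speed; a pose out of reach is approached as far as the arm can. A call with a gripper value outside its range is refused whole. The fingers move at their own pace and stop on an object; "newtons" is the grip in N (left out, the last holds). Time passes only in rows, so rows that repeat a pose let the fingers close. It gives the time, the measured TCP pose, the force and the opening at its end, in the units of the state.
- readout.read_state(): the state, without advancing time (a new reading comes with each control period).
- read_camera(name): name is "scene" or "top"; returns (picture, depth): 420x560x3 uint8, blue, green, red; 420x560 float32, m along the optical axis (not along the pixel's ray), 0 where there is no reading.
- camera_params(name): a dict with "K" (3x3 intrinsics, pixels), "rvec" (rotation vector, rad) and "tvec" (3), from world to camera coordinates, as OpenCV has them. Camera axes: x right, y down, z forward; pixel columns grow to the right and rows downward; lengths in m; the calibration is good to about 2 mm. A picture is of the moment at which its call begins. camera_params takes no time and is no camera call.
- arm.hand_in(): hands the job in, once; it reports no verdict.
Trained networks look in the newest picture that a camera, given by its name, has taken for a name from the list of things; names that differ only in an ending like _2 or _b are one class to them, and where a whole thing is asked for, a point or a joint stands for the part that bears it (a point fixed in the world has none). Each returns a list of dicts, best first, with "confidence" (0 to 1); they miss things now and then, are a little off and sometimes report something else, mostly with a low value. They report only what shows in the picture. A call takes as long as a camera call. They do not tell look-alikes from the thing itself.
- nets.outline_of(query, camera): "mask" (420x560 bool, what is visible of it) and "uv" ([column, row] in pixels, amid what is visible of it).
The state is a dict: "clock": time; "q": joint angles; "qd": joint speeds; "joint_efforts": joint torques, N m; "ee_pos": TCP position; "tcp_rot": TCP orientation; "ft_force": force on the tool from outside, world axes, zero at the start; "moment": the same for the moment, N m; "gripper_width": finger opening in m.
Only numpy, scipy, OpenCV 4.12 (cv2) and the standard library are available. Lean on these libraries where they do the work, as an engineer would, in place of code of your own. Each camera call takes 0.05 s, during which the arm holds its last target. There are 200 camera calls.

TASK

Lock the tackle turntable: take the brass-headed stop pin out of its cork stand, put it through the hole in the turntable's brass lug, and feel with it, pressing only lightly and swinging the turntable towards the brass index mark, for the hidden hole in the plate below. When it finds the hole push it fully home, upright with its collar down on the lug, and let go. Leave the things riding on the turntable undisturbed (they may ride round with it), and do not press the pin hard on anything.

Things in the scene. Friction and masses are not known exactly. Their poses are not given: they have to be found in the camera images.
- turntable (a joint): angle of the varnished teak turntable about its vertical axis, rad, positive anticlockwise from above; at 0 the hole of its brass lug is radially in line with the index mark. Disc 260 mm across, 16 mm thick, top 47 mm above the shelf. Turns with light rubbing (about 0.12 N m, 1 N at the lug's hole) between stops at -0.3 and 0.3 and stays where left. Starts at 0.17 to 0.23
- base: fixed dark steel base under the turntable; origin on the turning axis at shelf level, z up; its own -x axis points from the turning axis out to the index mark
- keeper_mid (a point): point on top of the clamped, immovable, flat, level steel keeper plate (30 mm above the shelf, 1 mm under the lug, 50 mm wide, reaching 70 mm either side), 155 mm from the axis in line with the index mark. Its one 14 mm hole, 22 mm deep, hidden under the lug, is centred 155 mm from the axis, anywhere up to 18 mm (0.115 rad) to either side of this point. Over 35 N of pin force harms it
- lug_hole (a point): centre of the mouth (top face, 43 mm above the shelf) of the 14 mm round through hole in the brass lug, the flat 160 x 55 mm plate that sticks out of the disc's rim; the lug is 12 mm thick and turns with the disc; the hole lies 155 mm from the turning axis
- index_mark (a point): top of the small upright brass index mark (6 mm wide, 22 mm tall) on the base's outer edge, 190 mm from the turning axis; it tells roughly where the hidden hole is
- pin: stop pin, 100 g, 80 mm long, upright in its cork stand at the start. Origin at the centre of its foot, z up the pin. Foot tapers from 12 to 10 mm in the lowest 4 mm; steel shank 12 mm thick up to z = 32; brass collar 24 mm across, z 32 to 36; round brass grip 20 mm across, z 36 to 80. Home, the collar lies on the lug, foot 32 mm below the lug top; on the blank keeper plate it goes only 13 mm deep
- pin_tip (a point): centre of the pin's flat foot (the pin's origin)
- stand: fixed cork block 70 x 70 mm, 40 mm tall, with a 14 mm hole 36 mm deep in the middle, in which the pin stands upright with its collar on the top face; origin under its centre
- flybox: battered aluminium fly box 55 x 90 x 28 mm riding loose on the disc; origin under its centre
- jar: smoky grey glass jar with dark lid, 48 mm in diameter, 68 mm tall, riding loose on the disc; origin under its centre
- forceps: chrome forceps, 110 mm long, lying on the disc; origin on the underside at the joint
- corkgrip: cork rod-grip section, 27 mm in diameter, 62 mm tall, standing on the disc; origin under its centre
- nut: brass reel-seat nut, 25 mm ring 14 mm tall, lying on the disc; origin under its centre
Mind the look-alikes: they are no part of the job. What is shaped like the pin but blue or pink is not meant.

How it is judged:
On the way:
1. the pin's foot is in the lug's hole, at least 6 mm deep (horizontal distance between pin_tip and lug_hole below 0.004 m and angle between pin's own z axis and vertical below 0.12 rad and z of pin_tip in the frame of lug_hole below -0.006 m), for 0.2 s.
At the end, for the whole second after the job is handed in: The pin stands upright (within 0.12 rad) in the lug's hole (foot within 4 mm of its axis), pushed through lug and keeper plate with its foot at least 30 mm below the lug's top (collar down), the turntable within 0.14 rad of the index mark, everything at rest and released (horizontal distance between pin_tip and lug_hole below 0.004 m and angle between pin's own z axis and vertical below 0.12 rad and z of pin_tip in the frame of lug_hole below -0.03 m and value of joint turntable between -0.14 and 0.14 rad and linear speed of pin below 0.01 m/s and velocity of joint turntable between -0.05 and 0.05 rad/s); the robot touches nothing.
It fails at once if the pin presses on the turntable or its base with more than 35 N (contact force between pin and base above 35 N).
It fails at once if the jar or the cork grip on the disc is tipped over (angle between any of jar, corkgrip's own z axis and vertical above 0.35 rad).
It fails at once if a thing riding on the disc is shoved or carried more than 60 mm from its start (distance of any of flybox, jar, forceps, corkgrip, nut from where it was at the start of the episode above 0.06 m).
It also fails if it takes over 56 s, if anything falls off the work surface, if the arm or the gripper's body presses on something with over 40 N, if the wrist force passes 120 N, or if a joint passes its speed limit or range.

## Working session

There is one attempt and no reset: what is moved stays moved. The work goes in short steps, Python scripts to look and compute and a tool call to move; the robot and the scene stay as the last step left them, time stands still between calls to the robot, and variables do not carry over. Pictures are saved under pics/ and viewed, about 8 in all and at most 12, crops included, and the job is handed in when it is done.

Besides the shell and the picture viewer there is one more tool, called after "Call:" as name([rows], argument=value, ...), one row to a line, values as JSON. move_arm: Moves the arm, as the interface text tells. Its arguments: {"type":"object","properties":{"motion":{"type":"array","items":{"type":"object","properties":{"delta_rot":{"type":"array","items":{"type":"number"}},"translation":{"type":"array","items":{"type":"number"}},"grip":{"type":"number"}}}},"newtons":{"type":"number"}},"required":["motion"]}

```bash
mkdir -p pics
cat > h.py <<'E'
import numpy as np, cv2
from rig import readout, read_camera, camera_params, arm, nets
def cam(n):
    p=camera_params(n); K=np.array(p["K"],float).reshape(3,3); R=cv2.Rodrigues(np.array(p["rvec"],float))[0]; t=np.array(p["tvec"],float).ravel()
    return K,R,t
def world(n,uv,d):
    K,R,t=cam(n); uv=np.atleast_2d(uv).astype(float); d=np.atleast_1d(d)
    c=np.c_[(uv[:,0]-K[0,2])/K[0,0],(uv[:,1]-K[1,2])/K[1,1],np.ones(len(uv))]*d[:,None]
    return (c-t)@R
def onplane(n,uv,z):
    K,R,t=cam(n); C=-R.T@t; uv=np.atleast_2d(uv).astype(float)
    r=np.c_[(uv[:,0]-K[0,2])/K[0,0],(uv[:,1]-K[1,2])/K[1,1],np.ones(len(uv))]@R
    return C+r*((z-C[2])/r[:,2])[:,None]
def pix(n,P):
    K,R,t=cam(n); c=np.atleast_2d(P)@R.T+t; u=c@K.T; return u[:,:2]/u[:,2:]
def maskpts(n,m,depth):
    v,u=np.nonzero(m&(depth>0)); return world(n,np.c_[u,v],depth[v,u])
E
python3 - <<'E'
from h import *
np.set_printoptions(precision=4,suppress=True)
s=readout.read_state(); print(s)
for n in("scene","top"):
    im,d=read_camera(n); cv2.imwrite(f"pics/{n}0.png",im); np.save(f"{n}0.npy",d)
    K,R,t=cam(n); print(n,-R.T@t,K[0,0])
    for q in("pin","stand","turntable","index_mark","lug_hole","base"):
        for o in nets.outline_of(q,n)[:4]:
            P=maskpts(n,o["mask"],d); 
            print(n,q,round(o["confidence"],2),np.round(o["uv"]),o["mask"].sum(),np.median(P,0) if len(P) else None, np.percentile(P[:,2],95) if len(P) else None)
E
```

```text
{'clock': 0.0, 'q': array([ 1.0684,  0.4915,  1.5595, -0.    ,  1.0917, -0.1056]), 'qd': array([-0.0008, -0.0006,  0.0016, -0.0005, -0.0006,  0.0012]), 'joint_efforts': array([ -0.0018, -61.2639, -25.8174,   0.0691,   0.0483,  -0.0001]), 'ee_pos': array([0.2414, 0.5762, 0.2141]), 'tcp_rot': array([[ 0.3865,  0.9223, -0.0005],
       [ 0.9223, -0.3865, -0.0009],
       [-0.0011, -0.0001, -1.    ]]), 'ft_force': array([ 0.2978, -0.7256,  0.827 ]), 'moment': array([-0.0247,  0.0581,  0.0226]), 'gripper_width': 0.09531134284322582}
scene [ 1.0379 -0.6801  0.5983] 425.77091865410176
scene pin 0.82 [161. 219.] 279 [ 0.4072 -0.2027  0.0487] 0.07871700369026313
scene pin 0.78 [110. 268.] 340 [ 0.4568 -0.3774  0.0542] 0.07893048344730783
scene pin 0.63 [313. 208.] 5181 [0.6554 0.0278 0.0449] 0.047155882619121806
scene pin 0.5 [132. 232.] 251 [ 0.4224 -0.297   0.0649] 0.0869576274613522
scene stand 0.9 [136. 252.] 1242 [ 0.4388 -0.3061  0.0355] 0.039905519770212894
scene turntable 0.9 [316. 207.] 4984 [0.6555 0.0396 0.0452] 0.04739566786313864
scene index_mark 0.56 [313. 210.] 5081 [0.6551 0.0
[... 227 characters left out ...]
6544 0.0297 0.0449] 0.04713773438881168
top [ 0.5075 -0.0169  1.2535] 454.2512375837322
top pin 0.66 [417. 259.] 71 [ 0.4525 -0.3658  0.0737] 0.08269634467720616
top pin 0.55 [390. 273.] 77 [ 0.4179 -0.2868  0.0853] 0.09139527129757835
top stand 0.93 [385. 268.] 699 [ 0.4201 -0.2854  0.0399] 0.044513084293038886
top stand 0.52 [225. 196.] 187 [0.6326 0.1314 0.0547] 0.05893971902000949
top turntable 0.76 [247. 192.] 7111 [0.6429 0.0725 0.0473] 0.051762218178015615
top index_mark 0.77 [246. 197.] 7920 [0.625  0.0762 0.047 ] 0.05168817939989741
top lug_hole 0.97 [245. 191.] 7228 [0.64   0.0731 0.0474] 0.05214093370730069
top base 0.81 [246. 196.] 7756 [0.6251 0.0763 0.0471] 0.051910840817792396
```

```bash
python3 -c "
import cv2,numpy as np
a=cv2.imread('pics/scene0.png');b=cv2.imread('pics/top0.png');print(a.shape)
cv2.imwrite('pics/both0.png',cv2.resize(np.hstack([a,b]),(800,300)))"
```

```text
(420, 560, 3)
```

View pics/top0.png

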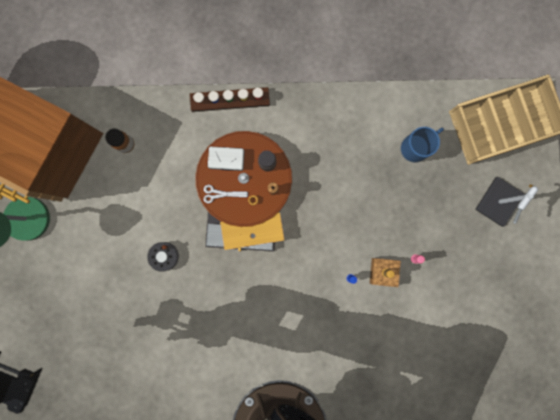

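View pics/scene0.png

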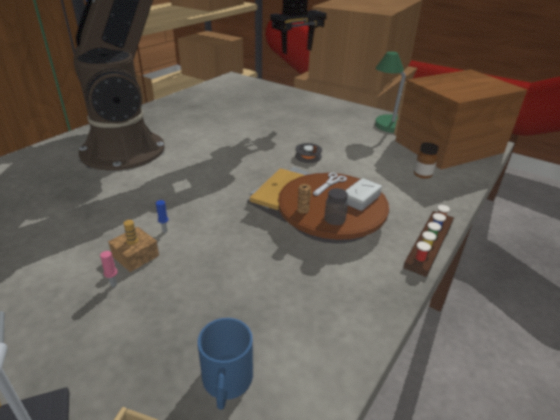

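The top view shows the brass pin in the cork stand at about (390,273). The look-alikes are blue at (352,279) and pink at (417,259), both rejected. The disc centre is near (244,179), the orange lug's hole near (252,236) and the grey keeper below it. In the scene view the brass pin is at (130,232).

Run:
```python
from h import *
np.set_printoptions(precision=4,suppress=True)
a=cv2.imread('pics/top0.png'); d=np.load('top0.npy'); ds=np.load('scene0.npy'); s=cv2.imread('pics/scene0.png')
A=cv2.resize(a[205:265,195:295],None,fx=8,fy=8,interpolation=cv2.INTER_CUBIC)[:, :800]
B=cv2.resize(a[250:295,340:430],None,fx=4.4,fy=4.4,interpolation=cv2.INTER_CUBIC)[:,:400]
C=cv2.resize(s[160:220,240:320],(400,B.shape[0]),interpolation=cv2.INTER_CUBIC)
r=np.hstack([B,C]); r=cv2.resize(r,(800,r.shape[0]*800//r.shape[1]))
o=np.vstack([A,r])[:600]; cv2.imwrite('pics/crop1.png',o)
# disc by teak colour, circle fit on hull
hsv=cv2.cvtColor(a,cv2.COLOR_BGR2HSV)
P=None
import itertools
v,u=np.mgrid[120:260,180:310]; v=v.ravel();u=u.ravel()
W=world('top',np.c_[u,v],d[v,u])
H=hsv[v,u]
m=((H[:,0]<14)|(H[:,0]>175))&(H[:,1]>120)&(abs(W[:,2]-.047)<.006)
pts=np.c_[u,v][m]; hull=cv2.convexHull(pts.astype(np.float32))[:,0]
Q=onplane('top',hull,.047)[:,:2]
from scipy.optimize import least_squares
f=least_squares(lambda p:np.hypot(*(Q-p[:2]).T)-p[2],[.64,.07,.13],loss='soft_l1',f_scale=.002); print('disc',f.x,np.std(f.fun),'pix',pix('top',[[f.x[0],f.x[1],.047]]))
# lug pixels
m=((H[:,0]>14)&(H[:,0]<28))&(H[:,1]>120)&(H[:,2]>120)&(v>212)
r=cv2.minAreaRect(onplane('top',np.c_[u,v][m],.043)[:,:2].astype(np.float32)*1000); print('lug',r)
# pin brass grip points by depth
v,u=np.mgrid[255:290,370:410];v=v.ravel();u=u.ravel();W=world('top',np.c_[u,v],d[v,u]);k=W[:,2]>.068
print('pin top', W[k].mean(0),k.sum(),W[k].min(0),W[k].max(0))
k=(abs(W[:,2]-.04)<.008); r=cv2.minAreaRect((W[k][:,:2]*1000).astype(np.float32)); print('stand',r)
for o in nets.outline_of("pin","scene")[:5]: print(o['uv'])
v,u=np.mgrid[215:245,115:150];v=v.ravel();u=u.ravel();W=world('scene',np.c_[u,v],ds[v,u]);k=W[:,2]>.05
print('pin scene',np.median(W[k],0),k.sum(),W[k].max(0),W[k].min(0))
```

```text
disc [0.6751 0.0818 0.1274] 0.0006674469417399692 pix [[243.4004 178.1946]]
lug ((530.154052734375, 61.74716567993164), (83.59302520751953, 161.41598510742188), 7.052190780639648)
pin top [ 0.4221 -0.272   0.1602] 63 [ 0.4065 -0.299   0.071 ] [ 0.5075 -0.0169  1.2535]
stand ((415.84442138671875, -291.008056640625), (71.78804779052734, 69.99856567382812), 82.8972396850586)
[160.7, 218.6]
[110.2, 267.8]
[313.1, 207.7]
[131.8, 232.4]
pin scene [ 0.4221 -0.2969  0.0746] 208 [ 1.0379 -0.2833  0.5983] [ 0.4066 -0.6801  0.0504]
```

View pics/crop1.png

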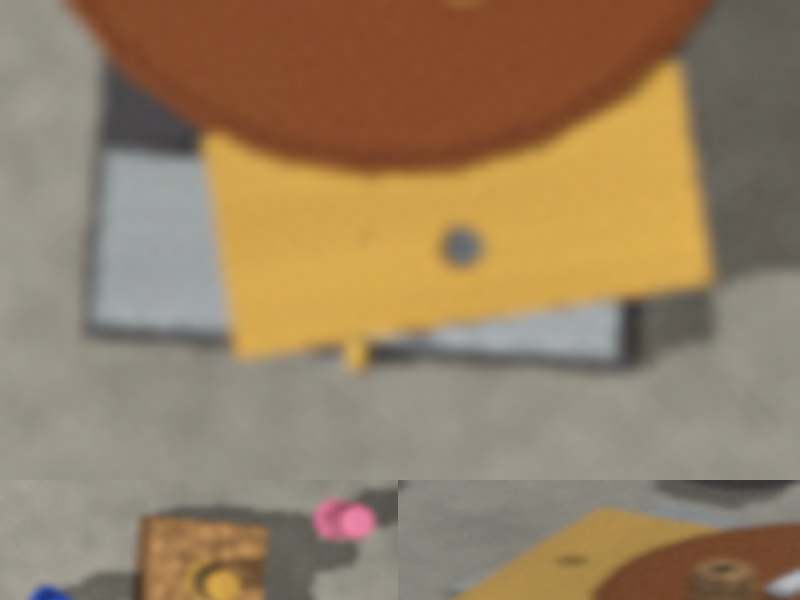

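Run:
```python
from h import *
np.set_printoptions(precision=4,suppress=True)
d=np.load('top0.npy'); ds=np.load('scene0.npy')
c=np.array([.6751,.0818])
h=onplane('top',[[252.2,235.3]],.043)[0]
print('hole',h,'r',np.hypot(*(h[:2]-c)))
for z in(.022,.03,.045):
    i=onplane('top',[[239.1,248.9]],z)[0]; print('idx',i,np.hypot(*(i[:2]-c)))
    a=lambda p:np.arctan2(p[1]-c[1],p[0]-c[0])
    print('angle',(a(h)-a(i)+np.pi)%(2*np.pi)-np.pi, 'idx dir',a(i))
# keeper corners (crop px 95,150)?(90,330)...(620,360): outer edge line
e=onplane('top',np.array([[90,328],[622,360]])/8+[195-.5,205-.5],.03); t=e[1]-e[0]; print('keeper edge dir',np.arctan2(t[1],t[0]), 'len',np.hypot(*t[:2]))
print('pin top', onplane('top',[[389.9,273.1]],.088))
W=world('top',[[x,y] for x in(389,390,391) for y in(272,273,274)],d[272:275,389:392].T.ravel()); print(W.mean(0))
v,u=np.mgrid[215:245,115:150];v=v.ravel();u=u.ravel();W=world('scene',np.c_[u,v],ds[v,u]);k=(W[:,2]>.05)&(W[:,2]<.1)
print('scene grip',W[k].mean(0),k.sum(),W[k].max(0),W[k].min(0)); K=W[k];top=K[K[:,2]>.083]; print('top face',top.mean(0),len(top))
# scene hole check
B=[(570,560)]; 
print(pix('scene',[h]))
R=readout.read_state()['tcp_rot']; p=readout.read_state()['ee_pos']; print(R.T@(np.array([.4175,-.287,.16])-p)*1000, np.arctan2(R[1,0],R[0,0]))
```

```text
hole [0.5223 0.0613 0.043 ] r 0.1542073983208246
idx [0.4866 0.0986 0.022 ] 0.1892305631169242
angle 0.22260267336412198 idx dir 3.0526106622433673
idx [0.4868 0.0979 0.03  ] 0.18902993895314935
angle 0.21871314067796988 idx dir 3.05650019492952
idx [0.487  0.0965 0.045 ] 0.18866149991749684
angle 0.21139822246975015 idx dir 3.0638151131377387
keeper edge dir -1.6528943940221947 len 0.17874294659073636
pin top [[ 0.4176 -0.2913  0.088 ]]
[ 0.418  -0.2912  0.0898]
scene grip [ 0.4203 -0.2957  0.0723] 201 [ 0.4276 -0.2833  0.0885] [ 0.4066 -0.3034  0.0504]
top face [ 0.417 -0.294  0.086] 59
[[274.3663 183.4752]]
[-728.3643  496.0102   54.5859] 1.1739912765734215
```

The brass pin stands at about (0.4175, -0.292), with its top at 0.088 as it should be. The hole radius of 154 mm and angle of about 0.217 rad fit the data. The index direction (3.06) agrees with the keeper edge, so I can go above the pin.

Call:
move_arm([
  {"translation": [-359,376,0],"delta_rot": [0,0,-0.16],"grip": 0.55},
  {"translation": [-359,376,0],"delta_rot": [0,0,-0.316],"grip": 0.55},
  {"translation": [-359,376,0],"delta_rot": [0,0,-0.316],"grip": 0.55},
  {"translation": [-359,376,0],"delta_rot": [0,0,-0.316],"grip": 0.55},
  {"translation": [-359,376,0],"delta_rot": [0,0,-0.316],"grip": 0.55},
  {"translation": [-359,376,0],"delta_rot": [0,0,-0.316],"grip": 0.55},
  {"translation": [-359,376,0],"delta_rot": [0,0,-0.316],"grip": 0.55},
  {"translation": [-359,376,0],"delta_rot": [0,0,-0.316],"grip": 0.55},
  {"translation": [-733,498,70],"delta_rot": [0,0,-0.316],"grip": 0.55},
  {"translation": [-733,498,70],"delta_rot": [0,0,-0.316],"grip": 0.55},
  {"translation": [-733,498,70],"delta_rot": [0,0,-0.316],"grip": 0.55},
  {"translation": [-733,498,70],"delta_rot": [0,0,-0.316],"grip": 0.55},
  {"translation": [-733,498,70],"delta_rot": [0,0,-0.316],"grip": 0.55},
  {"translation": [-733,498,70],"delta_rot": [0,0,-0.316],"grip": 0.55},
  {"translation": [-733,498,70],"delta_rot": [0,0,-0.316],"grip": 0.55},
  {"translation": [-733,498,70],"delta_rot": [0,0,-0.316],"grip": 0.55},
  {"translation": [-733,498,70],"delta_rot": [0,0,-0.316],"grip": 0.55},
  {"translation": [-733,498,70],"delta_rot": [0,0,-0.316],"grip": 0.55},
])

```text
clock: 3.0
ee_pos: [0.4178, -0.291, 0.1449]
tcp_rot: [[0.079, 0.997, 0.0], [0.997, -0.079, -0.0], [0.0, 0.0, -1.0]]
ft_force: [-0.3, -0.1, -0.8]
gripper_width: 0.0526
```

Run:
```python
from h import *
im,d=read_camera('scene'); im2,d2=read_camera('top')
A=cv2.resize(im[165:285,60:200],(700,600),interpolation=cv2.INTER_CUBIC)
cv2.imwrite('pics/c2.png',A)
print(pix('scene',[[.4175,-.292,.088],readout.read_state()['ee_pos']]))
```

```text
[[128.35668038 221.75522418]
 [123.63000369 197.67462624]]
```

View pics/c2.png

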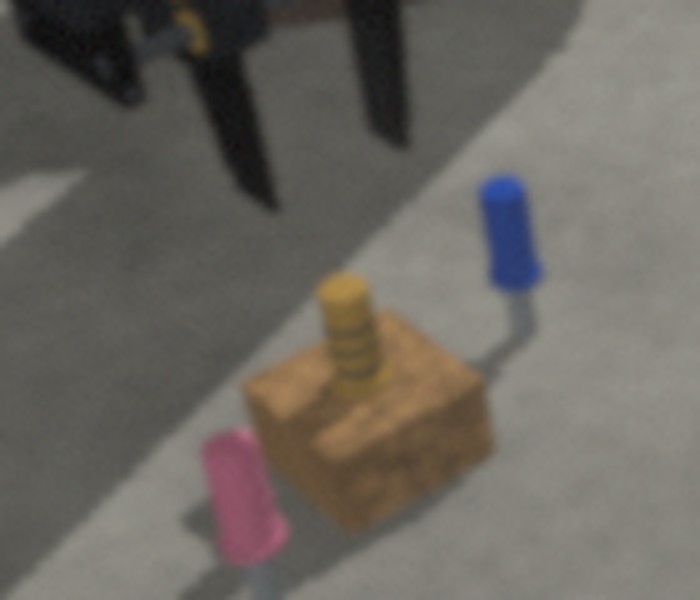

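The crop shows the brass pin's top at about scene (129,222), within 1 px of the prediction. The open fingers straddle it from above, with blue at (161,211) and pink at (109,264) clear of them. Going down to grip.

Call:
move_arm([
  {"translation": [0,0,40],"grip": 0.55},
  {"translation": [0,0,80],"grip": 0.55},
  {"translation": [0,0,94],"grip": 0.55},
  {"translation": [0,0,94],"grip": 0.55},
  {"translation": [0,0,94],"grip": 0.0},
  {"translation": [0,0,94],"grip": 0.0},
  {"translation": [0,0,94],"grip": 0.0},
  {"translation": [0,0,94],"grip": 0.0},
  {"translation": [0,0,94],"grip": 0.0},
], newtons=20)

```text
validation failed for argument at $.mo...
```

Call:
move_arm([
  {"translation": [0,0,40],"delta_rot": [0,0,0],"grip": 0.55},
  {"translation": [0,0,80],"delta_rot": [0,0,0],"grip": 0.55},
  {"translation": [0,0,94],"delta_rot": [0,0,0],"grip": 0.55},
  {"translation": [0,0,94],"delta_rot": [0,0,0],"grip": 0.55},
  {"translation": [0,0,94],"delta_rot": [0,0,0],"grip": 0.0},
  {"translation": [0,0,94],"delta_rot": [0,0,0],"grip": 0.0},
  {"translation": [0,0,94],"delta_rot": [0,0,0],"grip": 0.0},
  {"translation": [0,0,94],"delta_rot": [0,0,0],"grip": 0.0},
  {"translation": [0,0,94],"delta_rot": [0,0,0],"grip": 0.0},
], newtons=20)

```text
clock: 4.22
ee_pos: [0.4177, -0.2922, 0.051]
tcp_rot: [[0.081, 0.997, 0.0], [0.997, -0.081, -0.0], [-0.0, 0.0, -1.0]]
ft_force: [0.9, 0.4, 6.4]
gripper_width: 0.0198
```

Call:
move_arm([
  {"translation": [0,0,-20],"delta_rot": [0,0,0],"grip": 0.0},
  {"translation": [0,0,-50],"delta_rot": [0,0,0],"grip": 0.0},
  {"translation": [0,0,-90],"delta_rot": [0,0,0],"grip": 0.0},
  {"translation": [0,0,-90],"delta_rot": [0,0,0],"grip": 0.0},
  {"translation": [345,130,-90],"delta_rot": [0,0,0],"grip": 0.0},
  {"translation": [345,130,-90],"delta_rot": [0,0,0],"grip": 0.0},
  {"translation": [345,130,-90],"delta_rot": [0,0,0],"grip": 0.0},
  {"translation": [345,130,-90],"delta_rot": [0,0,0],"grip": 0.0},
  {"translation": [345,130,-90],"delta_rot": [0,0,0],"grip": 0.0},
  {"translation": [345,130,-90],"delta_rot": [0,0,0],"grip": 0.0},
  {"translation": [345,130,-90],"delta_rot": [0,0,0],"grip": 0.0},
  {"translation": [345,130,-90],"delta_rot": [0,0,0],"grip": 0.0},
  {"translation": [345,130,-90],"delta_rot": [0,0,0],"grip": 0.0},
])

```text
clock: 5.85
ee_pos: [0.5745, 0.0402, 0.1402]
tcp_rot: [[0.082, 0.997, -0.001], [0.997, -0.082, 0.0], [-0.0, -0.001, -1.0]]
ft_force: [-0.2, 0.3, -0.7]
gripper_width: 0.0198
```

Call:
move_arm([
  {"translation": [17,-54,0],"delta_rot": [0,0,0],"grip": 0.0},
  {"translation": [17,-54,0],"delta_rot": [0,0,0],"grip": 0.0},
  {"translation": [17,-54,40],"delta_rot": [0,0,0],"grip": 0.0},
  {"translation": [17,-54,40],"delta_rot": [0,0,0],"grip": 0.0},
  {"translation": [17,-54,40],"delta_rot": [0,0,0],"grip": 0.0},
])

```text
clock: 6.48
ee_pos: [0.5232, 0.0621, 0.1014]
tcp_rot: [[0.082, 0.997, 0.001], [0.997, -0.082, 0.0], [0.0, 0.001, -1.0]]
ft_force: [0.4, 0.5, -1.3]
gripper_width: 0.0198
```

Run:
```python
from h import *
np.set_printoptions(precision=4,suppress=True)
im,d=read_camera('scene'); np.save('s3.npy',d); cv2.imwrite('pics/s3.png',im)
p=readout.read_state()['ee_pos']; print(p)
q=np.array([p,p-[0,0,.043],[.522,.0612,.043]]); print(pix('scene',q))
A=cv2.resize(im[130:215,220:330],None,fx=7,fy=7,interpolation=cv2.INTER_CUBIC)
cv2.imwrite('pics/c3.png',A)
for o in nets.outline_of("pin","scene")[:5]: print(o['uv'],o['confidence'],o['mask'].sum())
```

```text
[0.5233 0.0622 0.1017]
[[275.4023 162.6812]
 [275.0448 178.0264]
 [274.2658 183.4504]]
[160.5, 216.9] 0.69 245
[110.4, 269.3] 0.64 349
[275.7, 171.3] 0.59 100
```

View pics/c3.png

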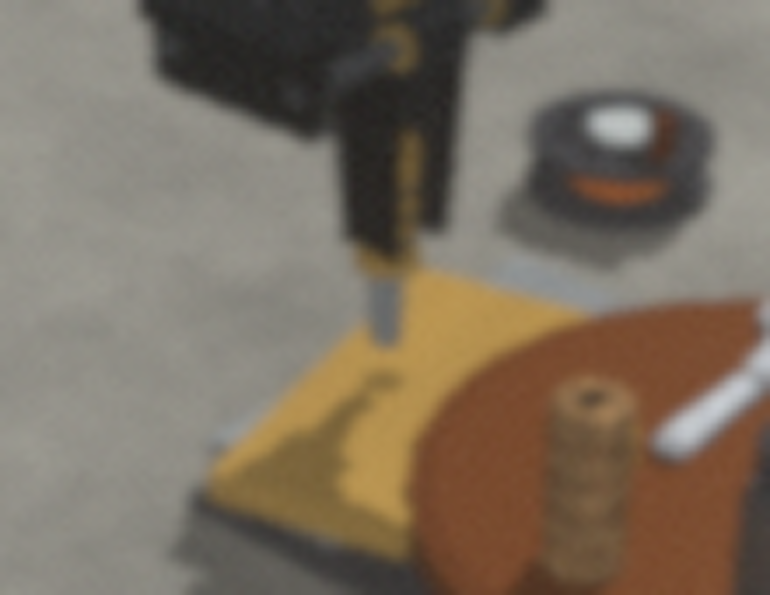

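The foot is at about scene (275,179) and the hole at about (274.7,184), agreeing with the projections to within 1 px. The pin is hanging upright, so I'm lowering it gently to feel for the lug hole.

Call:
move_arm([
  {"translation": [-1,-1,8],"delta_rot": [0,0,0],"grip": 0.0},
  {"translation": [-1,-1,12],"delta_rot": [0,0,0],"grip": 0.0},
  {"translation": [-1,-1,15],"delta_rot": [0,0,0],"grip": 0.0},
  {"translation": [-1,-1,16.5],"delta_rot": [0,0,0],"grip": 0.0},
  {"translation": [-1,-1,16.5],"delta_rot": [0,0,0],"grip": 0.0},
  {"translation": [-1,-1,16.5],"delta_rot": [0,0,0],"grip": 0.0},
])

```text
clock: 7.32
ee_pos: [0.5217, 0.0617, 0.0841]
tcp_rot: [[0.081, 0.997, 0.001], [0.997, -0.081, 0.0], [0.0, 0.001, -1.0]]
ft_force: [2.7, -0.8, -2.1]
gripper_width: 0.0195
```

Call:
move_arm([
  {"translation": [0,0.8,0],"delta_rot": [0,0,0],"grip": 0.0},
  {"translation": [0,0.8,1.5],"delta_rot": [0,0,0],"grip": 0.0},
  {"translation": [0,0.8,3],"delta_rot": [0,0,0],"grip": 0.0},
  {"translation": [0,0.8,3],"delta_rot": [0,0,0],"grip": 0.0},
])

```text
clock: 7.82
ee_pos: [0.5221, 0.0617, 0.081]
tcp_rot: [[0.081, 0.997, -0.0], [0.997, -0.081, 0.0], [0.0, -0.0, -1.0]]
ft_force: [-0.0, -0.0, -1.8]
gripper_width: 0.0195
```

Call:
move_arm([
  {"translation": [0,0,2],"delta_rot": [0,0,0],"grip": 0.0},
  {"translation": [0,0,4],"delta_rot": [0,0,0],"grip": 0.0},
  {"translation": [0,0,5],"delta_rot": [0,0,0],"grip": 0.0},
  {"translation": [0,0,5],"delta_rot": [0,0,0],"grip": 0.0},
  {"translation": [0,0,5],"delta_rot": [0,0,0],"grip": 0.0},
])

```text
clock: 8.45
ee_pos: [0.5223, 0.0617, 0.0761]
tcp_rot: [[0.081, 0.997, 0.0], [0.997, -0.081, 0.0], [0.0, 0.0, -1.0]]
ft_force: [1.1, -0.8, -1.4]
gripper_width: 0.0194
```

The foot is about 10 mm deep in the lug hole and free of load. Swinging clockwise along the arc towards the index, not pressing yet.

Call:
move_arm([
  {"translation": [2.3,-0.5,0],"delta_rot": [0,0,0],"grip": 0.0},
  {"translation": [4.6,-0.9,0],"delta_rot": [0,0,0],"grip": 0.0},
  {"translation": [6.9,-1.3,0],"delta_rot": [0,0,0],"grip": 0.0},
  {"translation": [9.1,-1.7,0],"delta_rot": [0,0,0],"grip": 0.0},
  {"translation": [10.7,-1.9,0],"delta_rot": [0,0,0],"grip": 0.0},
  {"translation": [12.2,-2.1,0],"delta_rot": [0,0,0],"grip": 0.0},
  {"translation": [12.2,-2.1,0],"delta_rot": [0,0,0],"grip": 0.0},
])

```text
clock: 9.32
ee_pos: [0.5211, 0.0741, 0.0761]
tcp_rot: [[0.081, 0.997, -0.0], [0.997, -0.081, 0.0], [0.0, -0.0, -1.0]]
ft_force: [1.9, 0.1, -1.5]
gripper_width: 0.0197
```

Call:
move_arm([
  {"translation": [0,0.4,1.5],"delta_rot": [0,0,0],"grip": 0.0},
  {"translation": [0,0.4,2.5],"delta_rot": [0,0,0],"grip": 0.0},
  {"translation": [0,0.4,3.2],"delta_rot": [0,0,0],"grip": 0.0},
  {"translation": [0,0.4,3.2],"delta_rot": [0,0,0],"grip": 0.0},
])

```text
clock: 9.82
ee_pos: [0.5214, 0.074, 0.073]
tcp_rot: [[0.081, 0.997, -0.0], [0.997, -0.081, 0.0], [0.0, -0.0, -1.0]]
ft_force: [-0.5, 0.3, 1.0]
gripper_width: 0.0198
```

Call:
move_arm([
  {"translation": [0,0,0.4],"delta_rot": [0,0,0],"grip": 0.0},
  {"translation": [0,0,0.4],"delta_rot": [0,0,0],"grip": 0.0},
  {"translation": [0,0,0.4],"delta_rot": [0,0,0],"grip": 0.0},
])

```text
clock: 10.2
ee_pos: [0.5215, 0.074, 0.0729]
tcp_rot: [[0.081, 0.997, 0.0], [0.997, -0.081, 0.0], [0.0, 0.0, -1.0]]
ft_force: [-1.5, -0.3, 6.6]
gripper_width: 0.0196
```

Contact with the blank plate is felt at TCP z ≈ 0.073 (13 mm deep, as expected), with about 8 N of pressure. Now sliding along the arc in 3 mm pieces.

Call:
move_arm([
  {"translation": [1,-0.13,0],"delta_rot": [0,0,0],"grip": 0.0},
  {"translation": [2,-0.25,0],"delta_rot": [0,0,0],"grip": 0.0},
  {"translation": [3,-0.35,0],"delta_rot": [0,0,0],"grip": 0.0},
  {"translation": [3,-0.35,0],"delta_rot": [0,0,0],"grip": 0.0},
])

```text
clock: 10.7
ee_pos: [0.5218, 0.0767, 0.0729]
tcp_rot: [[0.08, 0.997, 0.001], [0.997, -0.08, -0.0], [-0.0, 0.001, -1.0]]
ft_force: [-0.2, -3.6, 5.8]
gripper_width: 0.0195
```

Call:
move_arm([
  {"translation": [1,-0.11,0],"delta_rot": [0,0,0],"grip": 0.0},
  {"translation": [2,-0.2,0],"delta_rot": [0,0,0],"grip": 0.0},
  {"translation": [3,-0.3,0],"delta_rot": [0,0,0],"grip": 0.0},
  {"translation": [3,-0.3,0],"delta_rot": [0,0,0],"grip": 0.0},
])

```text
clock: 11.2
ee_pos: [0.5218, 0.0798, 0.0729]
tcp_rot: [[0.08, 0.997, 0.001], [0.997, -0.08, -0.0], [-0.0, 0.001, -1.0]]
ft_force: [-1.1, -3.9, 5.4]
gripper_width: 0.0198
```

Call:
move_arm([
  {"translation": [1,-0.09,0],"delta_rot": [0,0,0],"grip": 0.0},
  {"translation": [2,-0.17,0],"delta_rot": [0,0,0],"grip": 0.0},
  {"translation": [3,-0.25,0],"delta_rot": [0,0,0],"grip": 0.0},
  {"translation": [3,-0.25,0],"delta_rot": [0,0,0],"grip": 0.0},
])

```text
clock: 11.7
ee_pos: [0.5212, 0.0833, 0.0723]
tcp_rot: [[0.081, 0.997, -0.0], [0.997, -0.081, 0.0], [0.0, -0.0, -1.0]]
ft_force: [1.0, -0.3, 0.2]
gripper_width: 0.0197
```

z has dropped 0.6 mm and the force has vanished, so the hole seems found. Probing down gently.

Call:
move_arm([
  {"translation": [0.3,0,0.5],"delta_rot": [0,0,0],"grip": 0.0},
  {"translation": [0.3,0,1.0],"delta_rot": [0,0,0],"grip": 0.0},
  {"translation": [0.3,0,1.0],"delta_rot": [0,0,0],"grip": 0.0},
])

```text
clock: 12.08
ee_pos: [0.5212, 0.0834, 0.0713]
tcp_rot: [[0.081, 0.997, -0.001], [0.997, -0.081, 0.0], [0.0, -0.001, -1.0]]
ft_force: [0.9, -0.5, -1.6]
gripper_width: 0.0197
```

Free at 1.6 mm below the plate. Going deeper.

Call:
move_arm([
  {"translation": [0,0,0.7],"delta_rot": [0,0,0],"grip": 0.0},
  {"translation": [0,0,1.4],"delta_rot": [0,0,0],"grip": 0.0},
  {"translation": [0,0,2.0],"delta_rot": [0,0,0],"grip": 0.0},
  {"translation": [0,0,2.0],"delta_rot": [0,0,0],"grip": 0.0},
])

```text
clock: 12.58
ee_pos: [0.5214, 0.0833, 0.0695]
tcp_rot: [[0.081, 0.997, -0.0], [0.997, -0.081, 0.0], [0.0, -0.0, -1.0]]
ft_force: [-0.2, 0.8, -1.5]
gripper_width: 0.0198
```

Call:
move_arm([
  {"translation": [0,0,1],"delta_rot": [0,0,0],"grip": 0.0},
  {"translation": [0,0,2],"delta_rot": [0,0,0],"grip": 0.0},
  {"translation": [0,0,3],"delta_rot": [0,0,0],"grip": 0.0},
  {"translation": [0,0,3],"delta_rot": [0,0,0],"grip": 0.0},
])

```text
clock: 13.08
ee_pos: [0.5215, 0.0834, 0.0664]
tcp_rot: [[0.081, 0.997, 0.0], [0.997, -0.081, 0.0], [0.0, 0.0, -1.0]]
ft_force: [1.1, 1.6, -2.8]
gripper_width: 0.0195
```

Call:
move_arm([
  {"translation": [0,0,1.5],"delta_rot": [0,0,0],"grip": 0.0},
  {"translation": [0,0,3],"delta_rot": [0,0,0],"grip": 0.0},
  {"translation": [0,0,4.5],"delta_rot": [0,0,0],"grip": 0.0},
  {"translation": [0,0,6],"delta_rot": [0,0,0],"grip": 0.0},
  {"translation": [0,0,6],"delta_rot": [0,0,0],"grip": 0.0},
])

```text
clock: 13.7
ee_pos: [0.5215, 0.0834, 0.0604]
tcp_rot: [[0.081, 0.997, 0.0], [0.997, -0.081, 0.0], [0.0, 0.0, -1.0]]
ft_force: [1.3, 3.3, -1.6]
gripper_width: 0.0197
```

Call:
move_arm([
  {"translation": [0,0,1.5],"delta_rot": [0,0,0],"grip": 0.0},
  {"translation": [0,0,3],"delta_rot": [0,0,0],"grip": 0.0},
  {"translation": [0,0,4.5],"delta_rot": [0,0,0],"grip": 0.0},
  {"translation": [0,0,5.5],"delta_rot": [0,0,0],"grip": 0.0},
  {"translation": [0,0,5.5],"delta_rot": [0,0,0],"grip": 0.0},
])

```text
clock: 14.32
ee_pos: [0.5215, 0.0834, 0.055]
tcp_rot: [[0.081, 0.997, 0.0], [0.997, -0.081, 0.0], [0.0, 0.0, -1.0]]
ft_force: [1.1, 5.7, 0.5]
gripper_width: 0.0196
```

Call:
move_arm([
  {"translation": [0.4,0,0.4],"delta_rot": [0,0,0],"grip": 0.0},
  {"translation": [0.4,0,0.8],"delta_rot": [0,0,0],"grip": 0.0},
  {"translation": [0.4,0,1.3],"delta_rot": [0,0,0],"grip": 0.0},
  {"translation": [0.4,0,1.3],"delta_rot": [0,0,0],"grip": 0.0},
])

```text
clock: 14.82
ee_pos: [0.5215, 0.0836, 0.054]
tcp_rot: [[0.081, 0.997, 0.0], [0.997, -0.081, -0.0], [-0.0, 0.0, -1.0]]
ft_force: [0.5, 1.8, 4.7]
gripper_width: 0.0195
```

The collar is down at TCP z 0.054, with contact felt. Releasing and backing off.

Call:
move_arm([
  {"translation": [0,0,-0.3],"delta_rot": [0,0,0],"grip": 0.5},
  {"translation": [0,0,-0.3],"delta_rot": [0,0,0],"grip": 0.5},
  {"translation": [0,0,-0.3],"delta_rot": [0,0,0],"grip": 0.5},
  {"translation": [0,0,-0.3],"delta_rot": [0,0,0],"grip": 0.5},
  {"translation": [0,0,-20],"delta_rot": [0,0,0],"grip": 0.5},
  {"translation": [0,0,-60],"delta_rot": [0,0,0],"grip": 0.5},
  {"translation": [0,0,-120],"delta_rot": [0,0,0],"grip": 0.5},
  {"translation": [-150,0,-120],"delta_rot": [0,0,0],"grip": 0.5},
  {"translation": [-150,0,-120],"delta_rot": [0,0,0],"grip": 0.5},
  {"translation": [-150,0,-120],"delta_rot": [0,0,0],"grip": 0.5},
  {"translation": [-150,0,-120],"delta_rot": [0,0,0],"grip": 0.5},
])

```text
clock: 16.2
ee_pos: [0.5091, -0.0672, 0.1737]
tcp_rot: [[0.083, 0.997, -0.0], [0.997, -0.083, 0.0], [0.0, -0.0, -1.0]]
ft_force: [-0.5, 0.0, -0.1]
gripper_width: 0.0474
```

Run:
```python
from h import *
np.set_printoptions(precision=4,suppress=True)
im,d=read_camera('scene'); im2,d2=read_camera('top')
A=cv2.resize(im[140:240,230:400],(800,470),interpolation=cv2.INTER_CUBIC)
B=cv2.resize(im2[205:260,195:295],None,fx=4,fy=4,interpolation=cv2.INTER_CUBIC)
cv2.imwrite('pics/c4.png',A)
for n,D in(('scene',d),('top',d2)):
  for o in nets.outline_of("pin",n)[:5]:
    P=maskpts(n,o['mask'],D); print(n,o['uv'],o['confidence'],np.median(P,0),np.percentile(P[:,2],[5,95]))
v,u=np.mgrid[215:245,235:265];v=v.ravel();u=u.ravel();W=world('top',np.c_[u,v],d2[v,u]);k=(W[:,2]>.075)&(W[:,2]<.12);print('pin top',W[k].mean(0),k.sum(),np.median(W[k][:,2]))
print(readout.read_state())
```

```text
scene [161.4, 217.0] 0.82 [ 0.4072 -0.2035  0.0506] [0.0065 0.0785]
scene [114.5, 268.8] 0.74 [ 0.4558 -0.3763  0.0468] [-0.0011  0.0789]
scene [280.1, 170.1] 0.55 [0.523  0.0764 0.0685] [0.0442 0.0892]
top [355.0, 277.1] 0.56 [ 0.4038 -0.1945  0.0787] [0.0379 0.0834]
top [417.2, 260.7] 0.5 [ 0.4514 -0.3683  0.0619] [-0.0001  0.0834]
top [243.4, 234.9] 0.42 [0.5204 0.082  0.0882] [0.0463 0.0932]
pin top [0.52   0.0841 0.0894] 50 0.09067662625363815
{'clock': 16.4, 'q': array([-0.2554,  0.3843,  1.8776,  0.0003,  0.8799, -1.7466]), 'qd': array([ 0.0051,  0.0001,  0.0002, -0.0009, -0.0018, -0.0013]), 'joint_efforts': array([ -0.6746, -49.7529, -21.6591,  -0.0502,   0.0741,   0.008 ]), 'ee_pos': array([ 0.5093, -0.0648,  0.1737]), 'tcp_rot': array([[ 0.0796,  0.9968, -0.0002],
       [ 0.9968, -0.0796,  0.0003],
       [ 0.0003, -0.0002, -1.    ]]), 'ft_force': array([-0.5838,  0.1025,  0.0722]), 'moment': array([ 0.0181, -0.0307, -0.0113]), 'gripper_width': 0.04733401577832132}
```

View pics/c4.png

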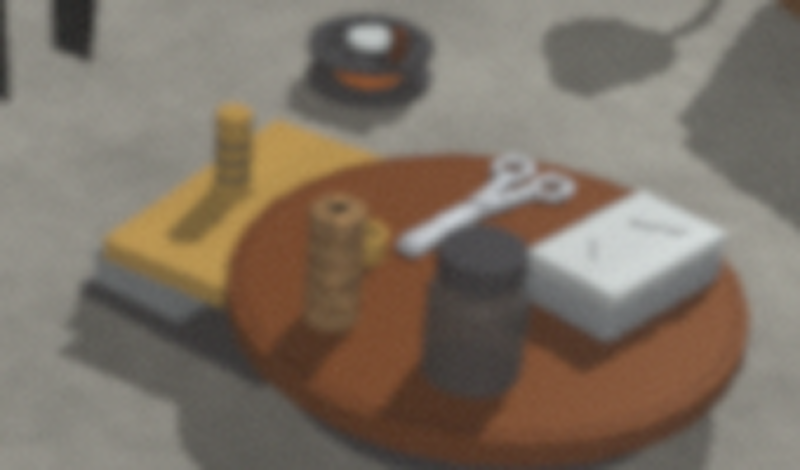

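The picture shows the pin upright in the lug at about crop (234,150), collar down, with everything on the disc standing. Its top is at z ≈ 0.0905–0.091 against 0.091 when home, so I'm handing in.

```bash
python3 -c "
from rig import arm; print(arm.hand_in())"
```

```text
the job is handed in; nothing more can be done
None
```

The turntable is locked: the brass-headed pin stands upright through the lug and the keeper plate, collar down and released. I handed the job in at about 16.4 s of the 56 s allowed, and hand-in gives no verdict.

- **Route:** I took the pin from the cork stand, leaving the blue and pink look-alikes alone. I put it through the lug hole and felt along the keeper plate towards the index mark. It dropped in at about 0.07 rad before the mark, against the 0.14 rad limit, and I pushed it home.
- **Forces:** while feeling, the pressure was about 8 N at most in the readings at the end of each move, and it was about 6 N when the collar seated. I saw only those end-of-move readings, not the values in between; the pin limit is 35 N.
- **Last checks:** the pin top measured 89–91 mm above the shelf (91 mm expected when home), the gripper was well clear and sensed almost no force, and the jar, cork grip, fly box, forceps and nut were all still in place.
- **Checks that disagreed:** none. I judged the turntable's final angle only from the pin's position, and checked the riding things by eye rather than measuring how far they moved.

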